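# Stack the bearing cartons, then show the bearing to the inspection camera

## Task

Book in the bearings: one at a time, stack the two loose blue cartons squarely onto the blue carton that already stands on the metal tray, so that the three make one straight column. Then take the bare steel bearing (not the wooden ring) off its wooden block and hold it still in the air in front of the inspection camera, on the axis of the lens and 80 mm from the glass, with its flat face square to the lens; finish while holding it there. Leave everything else where it is and do not touch the camera.

Things in the scene. Friction and masses are not known exactly. Their poses are not given: they have to be found in the camera images.
- tray: low eight-sided steel tray, fixed to the bench, 130 mm across the corners, its floor 4 mm above the bench with a rim to 9 mm; carries the first carton; origin at the centre of its underside
- carton_base: blue cardboard bearing carton, 56 x 56 mm and 26 mm high, about 150 g, a white label on each of its four sides; origin at the centre of its underside, z up, x and y along its sides (a quarter turn looks and counts the same). This one stands on the tray (loose) and is the foot of the column
- carton_a: blue cardboard bearing carton, 56 x 56 mm and 26 mm high, about 150 g, a white label on each of its four sides; origin at the centre of its underside, z up, x and y along its sides (a quarter turn looks and counts the same). Loose on the bench
- carton_b: blue cardboard bearing carton, 56 x 56 mm and 26 mm high, about 150 g, a white label on each of its four sides; origin at the centre of its underside, z up, x and y along its sides (a quarter turn looks and counts the same). Loose on the bench
- bearing: steel ball bearing with black seals, 52 mm outside diameter, 25 mm bore (too narrow for a finger), 15 mm thick, about 130 g, lying flat and centred on a block's spigot, overhanging it by 7 mm all round; origin at the centre of its underside, z along the bore axis
- bearing_center (a point): the middle of the bearing, on its axis, 7.5 mm above its underside
- wood_ring: dark wooden ring of the same size as the bearing (52 mm diameter, 25 mm hole, 15 mm thick), on the other block; to be left; origin at the centre of its underside
- block_a: loose turned wooden block: octagonal foot 90 mm across the corners and 25 mm high, and on it a round spigot of 38 mm diameter up to 50 mm above the bench; origin at the centre of its underside, z up. Either block may carry the bearing, the other carries the wooden ring
- block_b: loose turned wooden block: octagonal foot 90 mm across the corners and 25 mm high, and on it a round spigot of 38 mm diameter up to 50 mm above the bench; origin at the centre of its underside, z up. Either block may carry the bearing, the other carries the wooden ring
- camera: inspection camera fixed to the bench: dark steel foot 100 x 90 mm, short post and a grey head 50 mm wide, 145 mm high in all; origin at bench level under the post's front, its -x side is the side to which the camera looks
- camera_head: the camera's head. Origin at the centre of the lens glass (32 mm across, with a white light ring of 44 mm), 130 mm above the bench; z is the direction in which the lens looks: upwards, leaning 30 degrees from the vertical to the camera's -x side, roughly to the robot; y is level
- bowl: dark wooden bowl, 110 mm wide, 40 mm high, loose; to be left
- cup: pale wooden cup, 70 mm wide, 70 mm high, loose; to be left
- chisel: tool with a dark wooden handle, 200 mm long, lying on the bench, loose; to be left
- tin: amber glass jar with steel cap, 66 mm wide, 75 mm high, loose; to be left
Mind the look-alikes: they are no part of the job. Leave any orange or yellow look-alike of the bearing alone.

How it is judged:
By the outcome, as a careful person would: the job done as asked, in the order asked, and still so for the second after the job is handed in, while the arm keeps its last pose, push and grip.
It also fails if it takes over 67 s, if anything falls off the work surface, if the arm or the gripper's body presses on something with over 40 N, if the wrist force passes 120 N, or if a joint passes its speed limit or range.

## Robot

A 6-joint arm with a two-finger parallel gripper is mounted at the origin on the work surface. World frame = base frame: x ahead of the robot, y to its left, z up, the work surface at z = 0. Lengths are in m, angles in rad, forces in N, time in s.
With the tool pointing down it reaches from about 0.35 to 0.85 m from the base axis. Payload 8.1 kg.
Tool frame: the origin (TCP) lies between the finger pads; the fingertips stand 11 mm ahead of it and the grasp point (between the pads) lies 8 mm behind it (tips_ahead is the z of the fingertips in the tool frame, in m); z points along the fingers, y is the line along which they close (so a half turn about z gives the same grasp; the last joint's range is limited). The gripper opens to 93 mm and grips with 3 to 60 N. Pads are 15 mm wide; open, the fingers measure 128 mm over their backs; the gripper's body (75 mm by 188 mm) begins 65 mm behind the grasp point.
Start: joints at [-1.218, 0.13, 1.488, -0, 1.523, -0.085], TCP at [0.254, -0.543, 0.191] pointing down, gripper open.
Joint ranges: [-2.96, 2.96], [-0.89, 2.26], [0.02, 2.5], [-1.34, 4.48], [0, 2.73], [-2.66, 2.66]. Speed limits (rad/s): [2.39, 2.39, 2.79, 3.14, 3.14, 3.14].

## Interface

Orientations are given as a rotation vector (axis times angle).
In Python, from plant import read_state, read_camera, close_job, tips_ahead gives the robot as it stands. The module is installed in compiled form; this text tells all that it offers.
- The arm moves only by the tool move_arm, never from a script. Its argument "plan" is a list of rows, each a list of 7 numbers: the turn, a rotation vector about the tool's x, y, z in units of 6 degrees (1.0 is 6 degrees), then the shift along the tool's x, y, z in units of 25 mm (1.0 is 25 mm), then the finger opening in mm, from 0 to 93. A call has exactly 10 rows; each row shifts and turns the commanded pose from where the row before left it, along the tool's axes as they then stand; what a row does not reach is not made up. A row lasts 1/10 s, in which the tool goes at most 50 mm and 8.59 degrees, less where a joint would pass 70% of its speed; a pose out of reach is approached as far as the arm can. A call is refused whole if a number of a shift passes 1 or a number of a turn 1, either way. A call with a gripper value outside its range is refused whole. The fingers move at their own pace and stop on an object; "force" is the grip in N (left out, the last holds). Time passes only in rows, so rows that do not move let the fingers close, or fill a call up. It gives the time, the measured TCP pose, the force, the opening and the grip force at its end, in the units of the state.
- read_state(): the state, without advancing time (a new reading comes with each control period).
- read_camera(name): name is "scene" or "top"; returns a dict with "frame" (384x512x3 uint8, red, green, blue), "z_map" (384x512 float32, m along the optical axis (not along the pixel's ray), 0 where there is no reading), "fx", "fy", "cx", "cy" (pixels), "rvec" (rotation vector, rad) and "tvec" (3), from world to camera coordinates, as OpenCV has them. Camera axes: x right, y down, z forward; pixel columns grow to the right and rows downward; lengths in m; the calibration is good to about 2 mm. A picture is of the moment at which its call begins.
- close_job(): hands the job in; it is judged then, once.
The state is a dict: "t": time; "q": joint angles; "dq": joint speeds; "joint_torque": joint torques, N m; "tool_pos": TCP position; "orientation": TCP orientation; "force": force on the tool from outside, world axes, zero at the start; "wrist_torque": the same for the moment, N m; "opening": finger opening in m; "gripper_force": force on a finger pad.
Only numpy, scipy, OpenCV 4.12 (cv2) and the standard library are available. Lean on these libraries where they do the work, as an engineer would, in place of code of your own. Each camera call takes 0.05 s, during which the arm holds its last target. There are 200 camera calls.

## Working session

There is one attempt and no reset: what is moved stays moved. The work goes in short steps, Python scripts to look and compute and a tool call to move; the robot and the scene stay as the last step left them, time stands still between calls to the robot, and variables do not carry over. Pictures are saved under pics/ and viewed, at most 10 in all, crops included, and the job is handed in when it is done.

Besides the shell and the picture viewer there is one more tool, called as a command line: name --pt "numbers of a row" for each row, then --argument value for the rest. move_arm: Moves the arm, as the interface text tells. Its arguments: {"type":"object","properties":{"plan":{"type":"array","items":{"type":"array","items":{"type":"number"}}},"force":{"type":"number"}},"required":["plan"]}

```bash
mkdir -p pics; cat > h.py <<'E'
import numpy as np, cv2
from scipy.spatial.transform import Rotation as R
from plant import read_state, read_camera, close_job, tips_ahead
def cam(n):
    c=read_camera(n); c['R']=R.from_rotvec(np.ravel(c['rvec'])).as_matrix(); c['t']=np.ravel(c['tvec']); return c
def pts(c):
    z=c['z_map']; v,u=np.mgrid[:384,:512]
    P=np.stack([(u-c['cx'])/c['fx']*z,(v-c['cy'])/c['fy']*z,z],-1)
    W=(P-c['t'])@c['R']; W[z==0]=np.nan; return W
def ray(c,u,v,h):
    d=np.array([(u-c['cx'])/c['fx'],(v-c['cy'])/c['fy'],1])@c['R']; o=-c['t']@c['R']
    return o+d*(h-o[2])/d[2]
def save(c,n): cv2.imwrite('pics/'+n,c['frame'][:,:,::-1])
E
python3 - <<'E'
from h import *
for n in('scene','top'):
    c=cam(n);save(c,n+'0.png');np.savez(n+'0.npz',**c);print(n,c['fx'],-c['t']@c['R'],c['R'][2])
s=read_state();print(s, tips_ahead)
E
```

```text
scene 380.04330701274614 [1.14209874 0.49545453 0.86992562] [-0.51674816 -0.40078253 -0.75653467]
top 418.2334394207965 [0.38908303 0.08670097 1.2058977 ] [ 0.20583187 -0.01840659 -0.97841425]
{'t': 0.1, 'q': array([-1.21838421e+00,  1.31074185e-01,  1.48918728e+00, -3.85881484e-06,
        1.52301483e+00, -8.54116304e-02]), 'dq': array([ 0.00066739, -0.00200812, -0.00306597,  0.00125687, -0.00051041,
        0.00101571]), 'joint_torque': array([ 1.29286753e-03, -5.61341858e+01, -4.93095410e+01,  7.70382187e-02,
        2.90299795e-02, -4.97448252e-05]), 'tool_pos': array([ 0.25419541, -0.54285954,  0.18968996]), 'orientation': array([-3.06498803e+00, -6.81890128e-01,  3.57825138e-04]), 'force': array([-0.38509967,  0.07700387, -0.09888759]), 'wrist_torque': array([-0.0450662 , -0.03092322,  0.02894977]), 'gripper_force': 0.0, 'opening': 0.09289921623192918} 0.011
```

View pics/scene0.png

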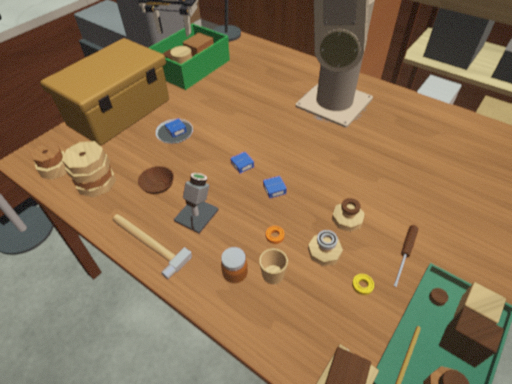

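View pics/top0.png

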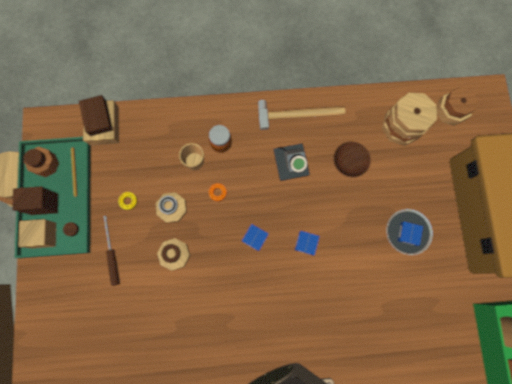

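Both views show the tray with its carton (top 410,233), loose cartons at top (255,237) and (307,243), the bearing on its block at (168,206), the wooden ring at (173,254) and the inspection camera at (293,162). The clear ones to avoid are the orange and yellow rings.

```bash
python3 - <<'E'
from h import *
for n in('top','scene'):
    c=dict(np.load(n+'0.npz')); W=pts(c); 
    im=cv2.cvtColor(c['frame'],cv2.COLOR_RGB2HSV)
    m=cv2.inRange(im,(105,130,90),(122,255,255))
    k,l,st,ce=cv2.connectedComponentsWithStats(m)
    for i in range(1,k):
        if st[i,4]<60: continue
        w=W[l==i]; zt=np.nanpercentile(w[:,2],80); zs=np.nanpercentile(w[:,2],[50,80])
        top=(l==i)&(abs(W[:,:,2]-zt)<.006)
        cn=max(cv2.findContours((top).astype(np.uint8),0,1)[0],key=cv2.contourArea)[:,0]
        h=zt
        h=.030+.026 if 0 else (.030 if i and zs[1]>.0285 else .026)
        q=np.array([ray(c,*p,h)[:2] for p in cn.astype(float)])
        r=cv2.minAreaRect((q*1000).astype(np.float32))
        print(n,i,ce[i].round(),st[i,4],zs.round(4),np.round(r[0],1),np.round(r[1],1),round(r[2],1))
c=dict(np.load('top0.npz')); W=pts(c)
for nm,(u,v),z0,z1,rr in(('bearing',(168,206),.058,.08,30),('ring',(173,254),.058,.08,30),('cam',(293,162),.10,.16,30),('camfoot',(293,162),.006,.02,40),('tray',(410,233),.0025,.02,40),('cup',(191,156),.05,.09,30),('tin',(220,137),.05,.1,30),('bowl',(352,158),.02,.06,40)):
    uu,vv=np.meshgrid(np.arange(512),np.arange(384)); s=(np.hypot(uu-u,vv-v)<rr)&(W[:,:,2]>z0)&(W[:,:,2]<z1)
    w=W[s]; print(nm,len(w),np.median(w,0).round(4),w.min(0).round(4),w.max(0).round(4))
f=c['frame'];
a=cv2.resize(f[130:275,130:330],(800,580),interpolation=3);cv2.imwrite('pics/topcrop.png',a[:,:,::-1])
c=dict(np.load('scene0.npz'));W=pts(c)
a=cv2.resize(c['frame'][150:250,150:290],(784,560),interpolation=3);cv2.imwrite('pics/scenecrop.png',a[:,:,::-1])
E
```

```text
top 1 [411. 233.] 411 [0.0316 0.0334] [ 475.4 -369. ] [57.2 56.3] 71.2
top 2 [255. 237.] 338 [0.0278 0.0297] [497.9  70.4] [50.9 52. ] 55.5
top 3 [307. 242.] 343 [0.0278 0.0296] [471.2 -73.7] [51.7 52.1] 69.4
scene 1 [175. 126.] 165 [0.0278 0.0293] [ 480.  -359.2] [58.1 56.1] 70.6
scene 2 [242. 161.] 187 [0.0242 0.0257] [476.3 -68.7] [56.1 52.7] 68.1
scene 3 [274. 185.] 218 [0.0246 0.0259] [501.7  74.3] [54.  52.1] 56.0
bearing 220 [0.6022 0.3026 0.0661] [0.5775 0.2767 0.0587] [0.6265 0.328  0.0735]
ring 230 [0.4678 0.2994 0.0666] [0.4442 0.2748 0.0582] [0.4938 0.3243 0.0728]
cam 386 [ 0.6834 -0.0558  0.1268] [ 0.6543 -0.0838  0.1002] [ 0.7226 -0.0313  0.1457]
camfoot 727 [ 0.7024 -0.0386  0.0147] [ 0.5964 -0.1671  0.006 ] [0.8328 0.057  0.0199]
tray 2353 [ 0.4798 -0.373   0.0049] [ 0.3668 -0.492   0.0025] [ 0.5924 -0.262   0.02  ]
cup 275 [0.7613 0.2208 0.0699] [0.7041 0.1531 0.05  ] [0.7966 0.2642 0.0811]
tin 448 [0.7819 0.1517 0.0757] [0.7197 0.1189 0.0501] [0.8195 0.2306 0.0823]
bowl 546 [ 0.7141 -0.2416  0.0326] [ 0.6457 -0.2805  0.0201] [ 0.7538 -0.1731  0.0468]
```

View pics/topcrop.png

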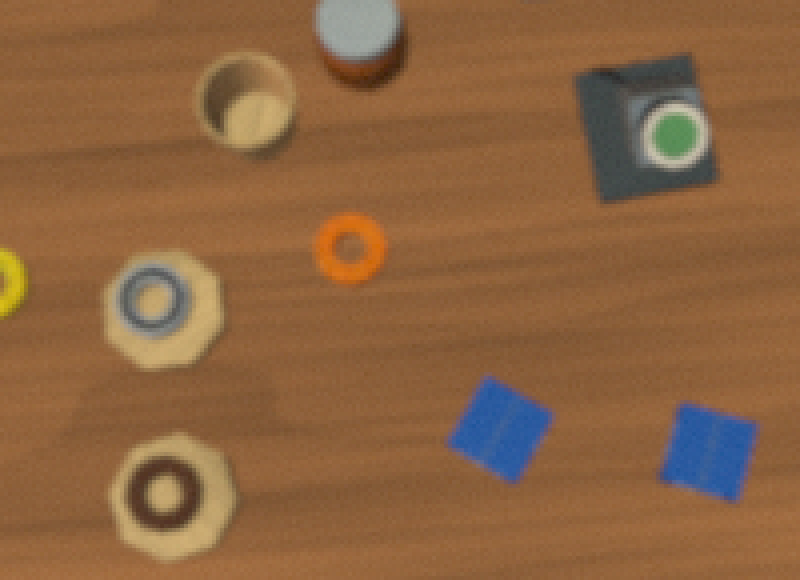

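View pics/scenecrop.png

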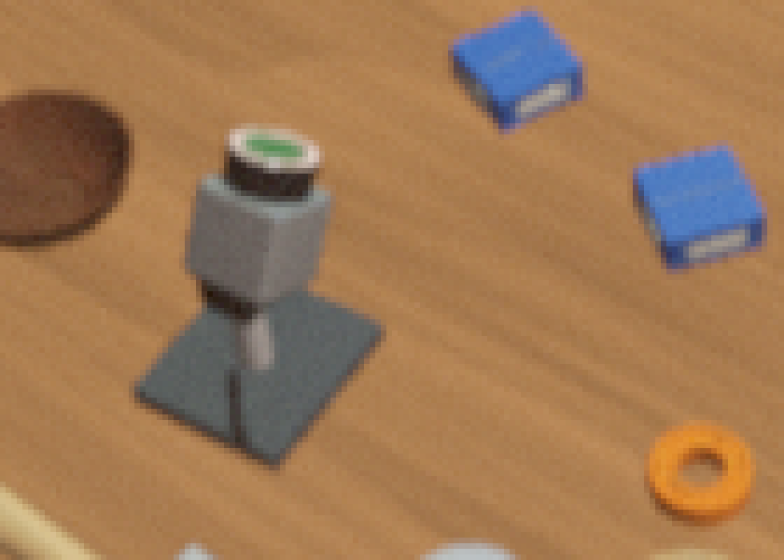

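The top crop shows the bearing at (152,299), the lens at (675,133) on a slightly turned foot, and both cartons. The scene crop shows the lens leaning towards the robot. Next I measure the lens and foot, and compute the first move.

```bash
cat >> h.py <<'E'
def need(p,yaw=None,Rt=None):
    "turn first (tool frame, units of 6deg), then shift (new tool axes, units of 25mm)"
    s=read_state(); R0=R.from_rotvec(s['orientation'])
    if Rt is None:
        a=np.radians(yaw); Rt=R.from_matrix(np.array([[np.cos(a),np.sin(a),0],[np.sin(a),-np.cos(a),0],[0,0,-1]]))
    tr=np.degrees((R0.inv()*Rt).as_rotvec())/6; sh=Rt.inv().apply(np.array(p)-s['tool_pos'])/.025
    print('t',round(s['t'],2),'pos',s['tool_pos'].round(4),'turn',tr.round(3),'shift',sh.round(3),'open',round(s['opening'],4),'F',s['force'].round(1))
def blob(m,lo=20):
    k,l,st,ce=cv2.connectedComponentsWithStats(m)
    return [(ce[i],st[i,4],l==i) for i in range(1,k) if st[i,4]>lo]
E
python3 - <<'E'
from h import *
need([.4738,-.0712,.1],69)
g={}
for n in('top','scene'):
    c=dict(np.load(n+'0.npz')); W=pts(c); im=cv2.cvtColor(c['frame'],cv2.COLOR_RGB2HSV)
    gm=cv2.inRange(im,(40,60,50),(90,255,255))
    for ce,a,l in blob(gm,15):
        w=np.nanmedian(W[l],0)
        if abs(w[0]-.66)<.1 and abs(w[1]+.05)<.1: print(n,'green',ce.round(2),a,w.round(4),'ray.13',ray(c,*ce,.130).round(4)); g[n]=(ray(c,*ce,.13),ray(c,*ce,.2))
    # ring+glass normal from depth
    d=np.linalg.norm(W-g[n][0],axis=-1)<.023
    w=W[d];w=w[~np.isnan(w).any(1)]; q=w-w.mean(0); print(' normal',np.linalg.svd(q)[2][2].round(3),len(w),w.mean(0).round(4))
    if n=='top':
        V=im[:,:,2]; S=im[:,:,1]
        uu,vv=np.meshgrid(np.arange(512),np.arange(384))
        fm=((np.hypot(uu-293,vv-162)<28)&~((im[:,:,0]<20)&(S>110))).astype(np.uint8)
        cn=max(cv2.findContours(fm,0,1)[0],key=cv2.contourArea)[:,0].astype(float)
        q=np.array([ray(c,*p,.012)[:2]*1000 for p in cn],np.float32); print('foot',cv2.minAreaRect(q))
o=[g[n][0] for n in g]; d=[g[n][1]-g[n][0] for n in g]
d=[x/np.linalg.norm(x) for x in d]
A=sum(np.eye(3)-np.outer(x,x) for x in d); b=sum((np.eye(3)-np.outer(x,x))@p for x,p in zip(d,o)); print('tri',np.linalg.solve(A,b))
E
```

```text
t 0.1 pos [ 0.2542 -0.5429  0.1897] turn [-1.500e-02 -7.000e-03 -7.319e+00] shift [20.761  1.44   3.588] open 0.0929 F [-0.4  0.1 -0.1]
top green [298.38 163.38] 85 [ 0.6738 -0.0584  0.1316] ray.13 [ 0.6745 -0.0593  0.13  ]
 normal [-0.46  -0.02   0.888] 217 [ 0.6747 -0.0593  0.1322]
foot ((713.7454833984375, -55.256404876708984), (100.74017333984375, 92.6063232421875), 6.658086776733398)
scene green [198.61 175.96] 23 [ 0.672  -0.0601  0.1281] ray.13 [ 0.6733 -0.057   0.13  ]
 normal [-0.42   0.008  0.908] 108 [ 0.6783 -0.0527  0.1303]
tri [ 0.6737158  -0.05828873  0.1298998 ]
```

move_arm --pt "0 0 -0.92 0 0 0 93" --pt "0 0 -0.92 0 0 0 93" --pt "0 0 -0.92 0 0 0 93" --pt "0 0 -0.92 0 0 0 93" --pt "0 0 -0.92 0 0 0 93" --pt "0 0 -0.92 0 0 0 93" --pt "0 0 -0.92 0 0 0 93" --pt "0 0 -0.9 0 0 0 93" --pt "0 0 0 0.5 0 0 93" --pt "0 0 0 0.5 0 0 93" --force 5

```text
t: 1.1
tool_pos: [0.2634, -0.5189, 0.1901]
orientation: [-2.589, -1.777, -0.001]
force: [-0.7, -0.8, -0.4]
opening: 0.0926
gripper_force: 0.0
```

move_arm --pt "0 0 0 1 0.1 0 93" --pt "0 0 0 1 0.1 0 93" --pt "0 0 0 1 0.1 0 93" --pt "0 0 0 1 0.1 0 93" --pt "0 0 0 1 0.1 0 93" --pt "0 0 0 1 0.1 0 93" --pt "0 0 0 1 0.1 0 93" --pt "0 0 0 1 0.1 0 93" --pt "0 0 0 1 0.1 0 93" --pt "0 0 0 1 0.1 0 93"

```text
t: 2.1
tool_pos: [0.376, -0.2933, 0.1905]
orientation: [-2.589, -1.779, -0.0]
force: [-0.1, 1.0, 0.1]
opening: 0.0932
gripper_force: 0.0
```

move_arm --pt "0 0 0 1 0.1 0 93" --pt "0 0 0 1 0.1 0 93" --pt "0 0 0 1 0.1 0 93" --pt "0 0 0 1 0.1 0 93" --pt "0 0 0 1 0 0.3 93" --pt "0 0 0 1 0 0.6 93" --pt "0 0 0 1 0 0.7 93" --pt "0 0 0 1 0 0.7 93" --pt "0 0 0 1 0 0.7 93" --pt "0 0 0 0.7 0 0.5 93"

```text
t: 3.1
tool_pos: [0.4707, -0.0698, 0.1018]
orientation: [-2.587, -1.78, 0.001]
force: [-0.2, -0.8, 0.3]
opening: 0.093
gripper_force: 0.0
```

```bash
python3 - <<'E'
from h import *
need([.4738,-.0712,.014],69)
for n in('scene',):
    c=cam(n); save(c,n+'1.png')
    im=cv2.cvtColor(c['frame'],cv2.COLOR_RGB2HSV); m=cv2.inRange(im,(105,130,90),(122,255,255))
    for ce,a,l in blob(m): print(ce,a)
    a=cv2.resize(c['frame'][90:240,140:340],(800,600),interpolation=3);cv2.imwrite('pics/s1.png',a[:,:,::-1])
E
```

```text
t 3.1 pos [ 0.4707 -0.0698  0.1018] turn [-0.011 -0.004  0.008] shift [-0.008  0.135  3.512] open 0.093 F [-0.2 -0.8  0.3]
[175.07317073 126.23170732] 164
[241.68449198 160.51336898] 187
[274.12380952 185.04285714] 210
```

View pics/s1.png

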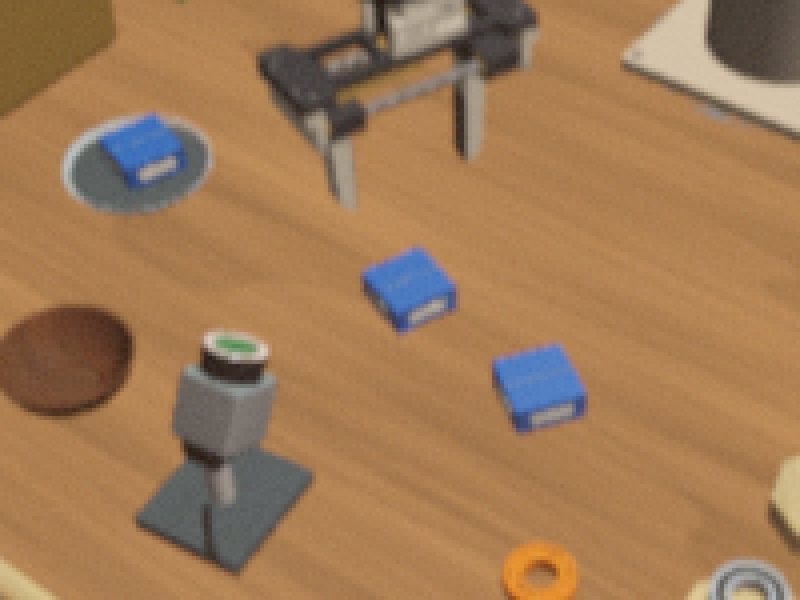

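The open fingers (345,200) and (470,155) straddle the line over carton B (410,285). I go down, squeeze lightly along one axis, open again, turn 90°, then grip.

move_arm --pt "0 0 0 0 0.13 0.3 93" --pt "0 0 0 0 0 0.7 93" --pt "0 0 0 0 0 0.7 93" --pt "0 0 0 0 0 0.7 93" --pt "0 0 0 0 0 0.6 93" --pt "0 0 0 0 0 0.3 93" --pt "0 0 0 0 0 0.2 93" --pt "0 0 0 0 0 0 60" --pt "0 0 0 0 0 0 50" --pt "0 0 0 0 0 0 50" --force 5

```text
t: 4.15
tool_pos: [0.4753, -0.0738, 0.0166]
orientation: [2.586, 1.781, 0.002]
force: [0.6, 0.0, -0.8]
opening: 0.0733
gripper_force: 0.0
```

move_arm --pt "0 0 0 0 0 0 50" --pt "0 0 0 0 0 0 50" --pt "0 0 0 0 0 0 50" --pt "0 0 0 0 0 0 50" --pt "0 0 0 0 0 0 50" --pt "0 0 0 0 0 0 50" --pt "0 0 0 0 0 0 50" --pt "0 0 0 0 0 0 50" --pt "0 0 0 0 0 0 50" --pt "0 0 0 0 0 0 50"

```text
t: 5.15
tool_pos: [0.4745, -0.0735, 0.0156]
orientation: [-2.587, -1.782, -0.0]
force: [-0.8, -0.2, 0.6]
opening: 0.05
gripper_force: 0.0
```

```bash
python3 - <<'E'
from h import *
need([.4738,-.0712,.014],69)
E
```

```text
t 5.15 pos [ 0.4745 -0.0735  0.0156] turn [-0.   -0.    0.02] shift [ 0.076 -0.061  0.066] open 0.05 F [-0.8 -0.2  0.6]
```

```bash
python3 - <<'E'
from h import *
c=cam('scene'); t=cam('top')
a=cv2.resize(c['frame'][100:220,190:310],(400,400),interpolation=3);b=cv2.resize(t['frame'][190:290,230:330],(400,400),interpolation=3)
cv2.imwrite('pics/s2.png',np.hstack([a,b])[:,:,::-1])
E
```

```text
(no output)
```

View pics/s2.png

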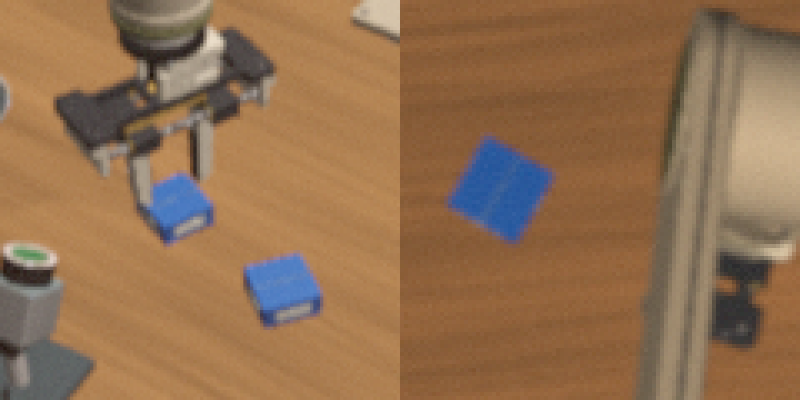

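The left half shows the closed fingers (145,200) and (200,180) standing behind the carton (178,205), so the grasp missed by about half a carton. I check where the tool should project.

```bash
python3 - <<'E'
from h import *
s=read_state(); R0=R.from_rotvec(s['orientation']); c=cam('scene')
def proj(p):
    q=c['R']@p+c['t']; return (c['fx']*q[0]/q[2]+c['cx'],c['fy']*q[1]/q[2]+c['cy'])
for v in([0,0,0.011],[0,.025,.011],[0,-.025,.011],[0,.025,-.02],[0,-.025,-.02]):
    p=proj(s['tool_pos']+R0.apply(v)); print(v,np.round(p,1),'crop',np.round([(p[0]-190)*3.333,(p[1]-100)*3.333]))
im=cv2.cvtColor(c['frame'],cv2.COLOR_RGB2HSV); m=cv2.inRange(im,(105,130,90),(122,255,255))
for ce,a,l in blob(m): print(ce,a,ray(c,*ce,.02))
W=pts(c)
for u,v in((233,158),(234,150),(250,150),(250,145),(230,140)): print(u,v,W[v,u].round(4),c['frame'][v,u])
print(s['q'])
E
```

```text
[0, 0, 0.011] [241.2 164.4] crop [171. 215.]
[0, 0.025, 0.011] [234.5 167.4] crop [148. 225.]
[0, -0.025, 0.011] [247.8 161.4] crop [193. 205.]
[0, 0.025, -0.02] [234.  160.4] crop [147. 201.]
[0, -0.025, -0.02] [247.5 154.4] crop [192. 181.]
[175.03680982 126.25766871] 163 [ 0.47297762 -0.36924947  0.02      ]
[242.65317919 160.66473988] 173 [ 0.47044196 -0.07005674  0.02      ]
[273.92626728 185.16129032] 217 [0.49865022 0.07138839 0.02      ]
233 158 [ 0.5129 -0.0722  0.0636] [172 158 141]
234 150 [ 0.5053 -0.0725  0.0907] [165 149 129]
250 150 [ 0.4552 -0.0507  0.065 ] [164 150 133]
250 145 [ 0.4526 -0.0521  0.0831] [161 147 131]
230 140 [ 0.5293 -0.0634  0.1519] [86 77 71]
[-2.60514127e-01 -3.18566128e-02  1.98967919e+00  1.83376616e-05
  1.18376629e+00  1.03837862e-01]
```

```bash
python3 - <<'E'
from h import *
c=cam('scene'); W=pts(c)
for u in (232,234,236,248,250,252):
    print(u,[(v,*(W[v,u]*1000).round().astype(int),c['frame'][v,u].tolist()) for v in range(148,170,2)])
a=cv2.resize(c['frame'][135:180,215:275],(800,600),interpolation=0);cv2.imwrite('pics/s3.png',a[:,:,::-1])
im=cv2.cvtColor(c['frame'],cv2.COLOR_RGB2HSV); m=cv2.inRange(im,(105,130,90),(122,255,255))
for ce,a,l in blob(m):
    w=W[l]*1000; print(ce.round(1),a,np.nanmedian(w,0).round(1),np.nanpercentile(w,[2,98],axis=0).round(1).tolist())
E
```

```text
232 [(148, np.int64(511), np.int64(-75), np.int64(102), [164, 151, 135]), (150, np.int64(512), np.int64(-75), np.int64(94), [168, 156, 136]), (152, np.int64(512), np.int64(-75), np.int64(86), [169, 156, 137]), (154, np.int64(513), np.int64(-75), np.int64(79), [168, 154, 136]), (156, np.int64(513), np.int64(-76), np.int64(70), [165, 152, 134]), (158, np.int64(512), np.int64(-78), np.int64(59), [164, 150, 135]), (160, np.int64(515), np.int64(-76), np.int64(54), [142, 133, 123]), (162, np.int64(494), np.int64(-95), np.int64(19), [77, 73, 80]), (164, np.int64(495), np.int64(-95), np.int64(10), [107, 89, 78]), (166, np.int64(491), np.int64(-99), np.int64(-4), [168, 121, 81]), (168, np.int64(499), np.int64(-93), np.int64(-4), [183, 136, 85])]
234 [(148, np.int64(504), np.int64(-73), np.int64(97), [166, 145, 123]), (150, np.int64(506), np.int64(-72), np.int64(92), [170, 152, 135]), (152, np.int64(507), np.int64(-72), np.int64(84), [167, 151, 133]), (154, np.int64(505), np.int64(-74), np.int64(73), [166, 150, 133]), (156, np.int64(505), np.int64(-74), np.int64(65), [165, 153, 138]), (158, np
[... 2917 characters left out ...]
), np.int64(-74), np.int64(-3), [186, 138, 86]), (158, np.int64(428), np.int64(-65), np.int64(1), [181, 139, 114]), (160, np.int64(455), np.int64(-44), np.int64(25), [122, 127, 177]), (162, np.int64(462), np.int64(-39), np.int64(25), [64, 103, 167]), (164, np.int64(463), np.int64(-39), np.int64(17), [64, 83, 130]), (166, np.int64(461), np.int64(-40), np.int64(6), [77, 88, 134]), (168, np.int64(464), np.int64(-38), np.int64(0), [149, 108, 86])]
[175.1 126.2] 164 [ 478.4 -362.    27.8] [[450.4, -392.4, 12.6], [509.0, -333.9, 30.8]]
[242.6 160.7] 167 [472.3 -67.1  24.2] [[447.2, -91.3, 18.3], [504.4, -43.6, 27.4]]
[274.  185.1] 217 [501.2  74.   24.3] [[472.6, 43.2, 21.4], [532.4, 103.8, 27.7]]
```

View pics/s3.png

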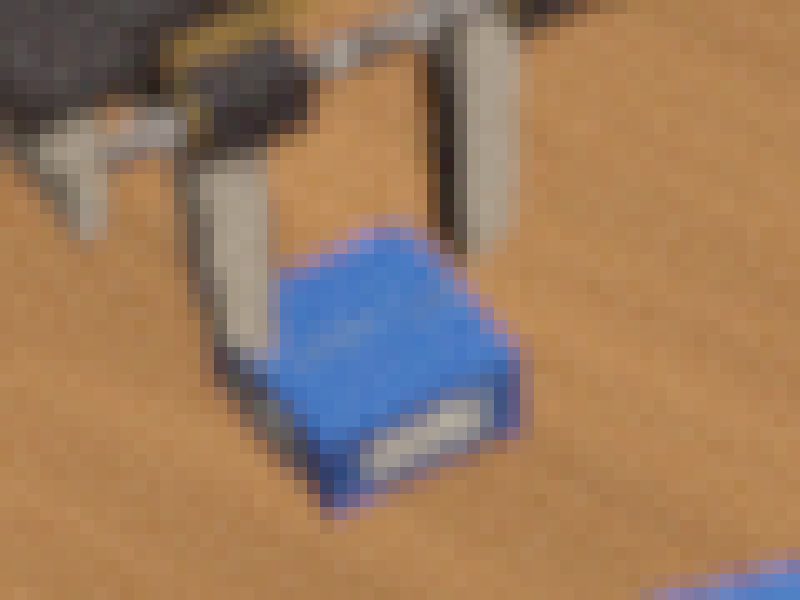

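The enlarged view shows both finger ends (240,350) and (490,250) still above the carton top: by depth the tips are near z 45–50 mm, though the state implies 5 mm. I check this against the earlier picture.

```bash
python3 - <<'E'
from h import *
s=read_state(); c=cam('scene'); t=cam('top')
def proj(c,p):
    q=c['R']@np.array(p)+c['t']; return np.round((c['fx']*q[0]/q[2]+c['cx'],c['fy']*q[1]/q[2]+c['cy']),1)
for y in(.0465,-.0465):
  for dz in (0,.04): print(proj(c,[.4707+.933*y,-.0698-.358*y,.0908+dz]))
print('seen ~ (226,141),(258,130)')
print(s)
E
```

```text
[228.6 149.8]
[227.6 139.7]
[254.6 138.6]
[254.4 128.4]
seen ~ (226,141),(258,130)
{'t': 5.35, 'q': array([-2.60557628e-01, -3.18588684e-02,  1.98969918e+00,  3.07652362e-05,
        1.18376055e+00,  1.03847716e-01]), 'dq': array([ 5.30250321e-04,  5.85431040e-05,  5.04123659e-04, -7.16220035e-05,
       -1.28148651e-03,  8.85812020e-04]), 'joint_torque': array([ 6.42583927e-05, -4.21415484e+01, -4.37906170e+01,  7.38115143e-02,
        7.79379479e-03, -6.27416881e-06]), 'tool_pos': array([ 0.47453021, -0.07351813,  0.01562999]), 'orientation': array([-2.58717663e+00, -1.78212400e+00, -2.56446176e-05]), 'force': array([-0.09893766, -0.12505899, -0.18836081]), 'wrist_torque': array([-0.01640594, -0.05334271, -0.00511886]), 'gripper_force': 0.0, 'opening': 0.05031869825128882}
```

The offset is constant: the real tips sit about 40 mm higher than the tool frame suggests. I go lower, step by step.

move_arm --pt "0 0 0 0 0 0 93" --pt "0 0 0 0 0 0 93" --pt "0 0 0 0 0 0 93" --pt "0 0 0 0 0 0 93" --pt "0 0 0 0 0 0 93" --pt "0 0 0 0 0 0 93" --pt "0 0 0 0 0 0.3 93" --pt "0 0 0 0 0 0.3 93" --pt "0 0 0 0 0 0.3 93" --pt "0 0 0 0 0 0.2 93"

```text
t: 6.45
tool_pos: [0.4737, -0.0733, -0.0132]
orientation: [-2.586, -1.781, 0.002]
force: [-0.1, -0.3, 0.5]
opening: 0.0932
gripper_force: 0.0
```

```bash
python3 - <<'E'
from h import *
need([.4738,-.0712,-.02],69)
c=cam('scene');W=pts(c)
v,u=np.where((c['frame'].astype(int).ptp(2) if hasattr(np.ndarray,'ptp') else np.ptp(c['frame'].astype(int),axis=2))<45)
for lo,hi in((215,240),(245,270)):
    k=(u>lo)&(u<hi)&(v>130)&(v<185); w=W[v[k],u[k]]; w=w[(w[:,2]>.006)&(w[:,2]<.06)&(abs(w[:,0]-.474)<.09)&(abs(w[:,1]+.07)<.06)]
    print(len(w),np.nanpercentile(w,[2,10,50],axis=0).round(3).tolist())
E
```

```text
t 6.45 pos [ 0.4737 -0.0733 -0.0132] turn [-0.015  0.002  0.02 ] shift [ 0.08  -0.027  0.272] open 0.0932 F [-0.1 -0.3  0.5]Traceback (most recent call last):
  File "<stdin>", line 4, in <module>
AttributeError: `ptp` was removed from the ndarray class in NumPy 2.0. Use np.ptp(arr, ...) instead.
```

move_arm --pt "0 0 0 0 0 0 50" --pt "0 0 0 0 0 0 50" --pt "0 0 0 0 0 0 50" --pt "0 0 0 0 0 0 50" --pt "0 0 0 0 0 0 50" --pt "0 0 0 0 0 0 50" --pt "0 0 0 0 0 0 50" --pt "0 0 0 0 0 0 50" --pt "0 0 0 0 0 0 50" --pt "0 0 0 0 0 0 50" --force 5

```text
t: 7.5
tool_pos: [0.4745, -0.0734, -0.0117]
orientation: [-2.587, -1.782, 0.0]
force: [-3.9, 1.8, 5.7]
opening: 0.056
gripper_force: 5.0
```

```bash
python3 - <<'E'
from h import *
need([.4738,-.0712,-.02],69);print(read_state()['gripper_force'])
c=cam('scene');W=pts(c)
for u in(232,233,234,250,251,252): print(u,[(v,*(W[v,u]*1000).round().astype(int).tolist()) for v in range(154,172,2)])
E
```

```text
t 7.5 pos [ 0.4745 -0.0734 -0.0117] turn [-0.002 -0.     0.021] shift [ 0.074 -0.057  0.332] open 0.056 F [-3.9  1.8  5.7]
5.000298880040646
232 [(154, 533, -57, 104), (156, 514, -75, 71), (158, 513, -77, 61), (160, 515, -76, 54), (162, 514, -77, 45), (164, 513, -79, 34), (166, 516, -76, 29), (168, 501, -91, -1), (170, 507, -86, -2)]
233 [(154, 509, -74, 76), (156, 510, -75, 68), (158, 512, -73, 63), (160, 510, -75, 51), (162, 510, -76, 42), (164, 512, -75, 35), (166, 511, -77, 24), (168, 513, -76, 18), (170, 506, -83, -1)]
234 [(154, 505, -74, 73), (156, 505, -75, 64), (158, 508, -73, 59), (160, 509, -72, 52), (162, 510, -72, 44), (164, 507, -76, 31), (166, 511, -72, 28), (168, 509, -75, 16), (170, 502, -82, -3)]
250 [(154, 453, -53, 45), (156, 455, -52, 38), (158, 451, -55, 25), (160, 458, -49, 25), (162, 466, -44, 25), (164, 467, -43, 18), (166, 467, -44, 8), (168, 469, -42, 2), (170, 474, -38, -1)]
251 [(154, 449, -52, 42), (156, 451, -51, 36), (158, 450, -52, 26), (160, 457, -47, 25), (162, 465, -40, 27), (164, 467, -39, 20), (166, 465, -41, 9), (168, 464, -42, -2), (170, 474, -35, 1)]
252 [(154, 447, -50, 42), (156, 448, -49, 34), (158, 447, -50, 24), (160, 433, -61, -2), (162, 460, -40, 23), (164, 461, -40, 15), (166, 464, -38, 9), (168, 462, -40, -2), (170, 469, -34, -2)]
```

Gripped at 56.0 mm, so the true tips lie about 28 mm behind the TCP. Now I square the other axis: open, turn 90°, go 8 mm deeper and grip.

move_arm --pt "0 0 0 0 0 0 93" --pt "0 0 0 0 0 0 93" --pt "0 0 0 0 0 0 93" --pt "0 0 0 0 0 0 93" --pt "0 0 0 0 0 0.15 93" --pt "0 0 1 0 0 0.15 93" --pt "0 0 1 0 0 0 93" --pt "0 0 1 0 0 0 93" --pt "0 0 1 0 0 0 93" --pt "0 0 1 0 0 0 93" --force 8

```text
t: 8.55
tool_pos: [0.4744, -0.0735, -0.0197]
orientation: [-2.962, -1.045, 0.0]
force: [0.2, -0.0, 0.2]
opening: 0.0929
gripper_force: 0.0
```

move_arm --pt "0 0 1 0 0 0 93" --pt "0 0 1 0 0 0 93" --pt "0 0 1 0 0 0 93" --pt "0 0 1 0 0 0 93" --pt "0 0 1 0 0 0 93" --pt "0 0 1 0 0 0 93" --pt "0 0 1 0 0 0 93" --pt "0 0 1 0 0 0 93" --pt "0 0 1 0 0 0 93" --pt "0 0 1 0 0 0 93"

```text
t: 9.55
tool_pos: [0.4744, -0.0735, -0.0197]
orientation: [-3.088, 0.576, 0.0]
force: [0.6, 0.1, 0.4]
opening: 0.0933
gripper_force: 0.0
```

move_arm --pt "0 0 0 0 0 0 50" --pt "0 0 0 0 0 0 50" --pt "0 0 0 0 0 0 50" --pt "0 0 0 0 0 0 50" --pt "0 0 0 0 0 0 50" --pt "0 0 0 0 0 0 50" --pt "0 0 0 0 0 0 50" --pt "0 0 0 0 0 0 50" --pt "0 0 0 0 0 0 50" --pt "0 0 0 0 0 0 50"

```text
t: 10.55
tool_pos: [0.4745, -0.0735, -0.0194]
orientation: [3.09, -0.569, -0.0]
force: [-0.2, -1.4, -1.2]
opening: 0.0559
gripper_force: 8.0
```

```bash
python3 - <<'E'
from h import *
need([.4738,-.0712,-.02],-21)
c=cam('scene');W=pts(c);save(c,'s4f.png')
im=cv2.cvtColor(c['frame'],cv2.COLOR_RGB2HSV); m=cv2.inRange(im,(105,130,90),(122,255,255))
for ce,a,l in blob(m):print(ce.round(1),a)
a=cv2.resize(c['frame'][100:220,170:330],(800,600),interpolation=3);cv2.imwrite('pics/s4.png',a[:,:,::-1])
E
```

```text
t 10.55 pos [ 0.4745 -0.0735 -0.0194] turn [0.    0.001 0.021] shift [-0.06  -0.076  0.025] open 0.0559 F [-0.2 -1.4 -1.2]
[175.1 126.2] 164
[238.  162.4] 114
[274.1 185.1] 221
```

View pics/s4.png

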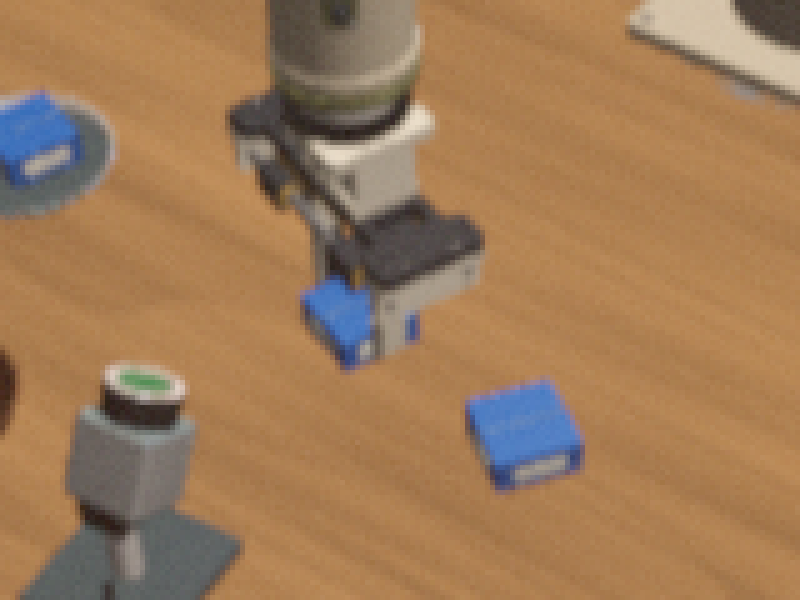

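Carton B is now gripped squarely at the front of the gripper (345,320), lens and foot clear. I lift it and carry it over the tray.

move_arm --pt "0 0 0 0 0 -0.3 50" --pt "0 0 0 0 0 -0.9 50" --pt "0 0 0 0 0 -1 50" --pt "0 0 -0.33 0 0 -0.8 50" --pt "0 0 0 0.2 0.56 0 50" --pt "0 0 0 0.36 1 0 50" --pt "0 0 0 0.36 1 0 50" --pt "0 0 0 0.36 1 0 50" --pt "0 0 0 0.36 1 0 50" --pt "0 0 0 0.36 1 0 50" --force 15

```text
t: 11.6
tool_pos: [0.4759, -0.2227, 0.0545]
orientation: [-3.098, 0.517, 0.002]
force: [0.3, -1.0, -1.8]
opening: 0.0559
gripper_force: 15.0
```

move_arm --pt "0 0 0 0.36 1 0 50" --pt "0 0 0 0.36 1 0 50" --pt "0 0 0 0.36 1 0 50" --pt "0 0 0 0.36 1 0 50" --pt "0 0 0 0.36 1 0 50" --pt "0 0 0 0.16 0.5 0 50" --pt "0 0 0 0 0 0.4 50" --pt "0 0 0 0 0 0.5 50" --pt "0 0 0 0 0 0 50" --pt "0 0 0 0 0 0 50"

```text
t: 12.6
tool_pos: [0.4781, -0.3654, 0.0318]
orientation: [-3.098, 0.514, 0.003]
force: [-0.1, -0.7, -1.4]
opening: 0.0562
gripper_force: 15.0
```

```bash
python3 - <<'E'
from h import *
need([.478,-.367,.0115],-19)
for n in('scene','top'):
    c=cam(n);W=pts(c);save(c,n+'5.png');np.savez(n+'5.npz',**c)
    im=cv2.cvtColor(c['frame'],cv2.COLOR_RGB2HSV); m=cv2.inRange(im,(105,130,90),(122,255,255))
    for ce,a,l in blob(m):print(n,ce.round(1),a,np.nanpercentile(W[l],[2,50,98],axis=0).round(3).tolist())
E
```

```text
t 12.6 pos [ 0.4781 -0.3654  0.0318] turn [-0.012  0.022  0.028] shift [0.019 0.063 0.812] open 0.0562 F [-0.1 -0.7 -1.4]
scene [172.7 123.7] 191 [[0.458, -0.391, 0.014], [0.493, -0.352, 0.049], [0.513, -0.332, 0.078]]
scene [274.  185.1] 212 [[0.472, 0.043, 0.021], [0.502, 0.074, 0.025], [0.531, 0.102, 0.028]]
top [254.8 237. ] 340 [[0.469, 0.042, 0.023], [0.498, 0.07, 0.028], [0.526, 0.098, 0.032]]
top [411.4 239.2] 144 [[0.442, -0.386, 0.02], [0.456, -0.356, 0.065], [0.469, -0.327, 0.153]]
```

move_arm --pt "0 0 0 0 0.06 0.2 50" --pt "0 0 0 0 0 0.25 50" --pt "0 0 0 0 0 0.2 50" --pt "0 0 0 0 0 0.1 50" --pt "0 0 0 0 0 0.06 50" --pt "0 0 0 0 0 0 50" --pt "0 0 0 0 0 0 50" --pt "0 0 0 0 0 0 50" --pt "0 0 0 0 0 0 50" --pt "0 0 0 0 0 0 50"

```text
t: 13.7
tool_pos: [0.4783, -0.3687, 0.013]
orientation: [3.099, -0.516, 0.0]
force: [0.6, 0.3, -2.9]
opening: 0.056
gripper_force: 15.0
```

```bash
python3 - <<'E'
from h import *
need([.478,-.367,.0115],-19)
E
```

```text
t 13.7 pos [ 0.4783 -0.3687  0.013 ] turn [ 0.001 -0.002  0.017] shift [-0.031 -0.059  0.062] open 0.056 F [ 0.6  0.3 -2.9]
```

move_arm --pt "0 0 0 0 0 0.1 50" --pt "0 0 0 0 0 0 50" --pt "0 0 0 0 0 0 93" --pt "0 0 0 0 0 0 93" --pt "0 0 0 0 0 0 93" --pt "0 0 0 0 0 0 93" --pt "0 0 0 0 0 0.3 93" --pt "0 0 0 0 0 0.3 93" --pt "0 0 0 0 0 0.3 93" --pt "0 0 0 0 0 0.06 93"

```text
t: 14.7
tool_pos: [0.4771, -0.3676, -0.0156]
orientation: [-3.097, 0.515, 0.004]
force: [0.4, 0.0, 0.0]
opening: 0.0928
gripper_force: 0.0
```

move_arm --pt "0 0 0 0 0 0 50" --pt "0 0 0 0 0 0 50" --pt "0 0 0 0 0 0 50" --pt "0 0 0 0 0 0 50" --pt "0 0 0 0 0 0 50" --pt "0 0 0 0 0 0 50" --pt "0 0 0 0 0 0 50" --pt "0 0 0 0 0 0 50" --pt "0 0 0 0 0 0 50" --pt "0 0 0 0 0 0 50" --force 6

```text
t: 15.7
tool_pos: [0.4783, -0.3689, -0.0133]
orientation: [3.098, -0.516, 0.001]
force: [-0.2, -1.5, 2.5]
opening: 0.0559
gripper_force: 6.0
```

```bash
python3 - <<'E'
from h import *
need([.478,-.367,-.015],-19)
for n in('scene','top'):
    c=cam(n);W=pts(c)
    im=cv2.cvtColor(c['frame'],cv2.COLOR_RGB2HSV); m=cv2.inRange(im,(105,130,90),(122,255,255))
    for ce,a,l in blob(m):print(n,ce.round(1),a,np.nanpercentile(W[l],[2,50,98],axis=0).round(3).tolist())
E
```

```text
t 15.7 pos [ 0.4783 -0.3689 -0.0133] turn [ 0.004 -0.005  0.016] shift [-0.037 -0.069  0.07 ] open 0.0559 F [-0.2 -1.5  2.5]
scene [169.2 126. ] 63 [[0.489, -0.393, 0.013], [0.504, -0.352, 0.052], [0.514, -0.345, 0.056]]
scene [274.  185.1] 220 [[0.473, 0.045, 0.021], [0.502, 0.074, 0.025], [0.533, 0.104, 0.028]]
top [254.7 237. ] 338 [[0.469, 0.042, 0.023], [0.498, 0.07, 0.028], [0.526, 0.098, 0.032]]
top [401.  239.3] 23 [[0.456, -0.346, 0.013], [0.46, -0.337, 0.032], [0.465, -0.333, 0.052]]
```

move_arm --pt "0 0 0 0 0 0 93" --pt "0 0 0 0 0 0 93" --pt "0 0 0 0 0 0 93" --pt "0 0 0 0 0 0 93" --pt "0 0 0 0 0 0 93" --pt "0 0 -1 0 0 0 93" --pt "0 0 -1 0 0 0 93" --pt "0 0 -1 0 0 0 93" --pt "0 0 -1 0 0 0 93" --pt "0 0 -1 0 0 0 93"

```text
t: 16.8
tool_pos: [0.4782, -0.3685, -0.0136]
orientation: [-3.126, -0.311, 0.0]
force: [-0.5, 0.9, -0.1]
opening: 0.0932
gripper_force: 0.0
```

move_arm --pt "0 0 -1 0 0 0 93" --pt "0 0 -1 0 0 0 93" --pt "0 0 -1 0 0 0 93" --pt "0 0 -1 0 0 0 93" --pt "0 0 -1 0 0 0 93" --pt "0 0 -1 0 0 0 93" --pt "0 0 -1 0 0 0 93" --pt "0 0 -1 0 0 0 93" --pt "0 0 -1 0 0 0 93" --pt "0 0 -1 0 0 0 93"

```text
t: 17.8
tool_pos: [0.4782, -0.3685, -0.0137]
orientation: [-2.552, -1.832, -0.0]
force: [-1.3, -0.1, 0.1]
opening: 0.093
gripper_force: 0.0
```

move_arm --pt "0 0 0 0 0 0 50" --pt "0 0 0 0 0 0 50" --pt "0 0 0 0 0 0 50" --pt "0 0 0 0 0 0 50" --pt "0 0 0 0 0 0 50" --pt "0 0 0 0 0 0 50" --pt "0 0 0 0 0 0 50" --pt "0 0 0 0 0 0 50" --pt "0 0 0 0 0 0 50" --pt "0 0 0 0 0 0 50" --force 6

```text
t: 18.8
tool_pos: [0.4781, -0.3686, -0.0137]
orientation: [-2.556, -1.826, 0.0]
force: [-2.3, 1.6, 3.5]
opening: 0.0558
gripper_force: 6.0
```

```bash
python3 - <<'E'
from h import *
need([.5015,.072,.08],56)
E
```

```text
t 18.8 pos [ 0.4781 -0.3686 -0.0137] turn [-2.000e-03 -0.000e+00  2.517e+00] shift [15.134 -9.077 -3.746] open 0.0558 F [-2.3  1.6  3.5]
```

move_arm --pt "0 0 0 0 0 0 93" --pt "0 0 0 0 0 0 93" --pt "0 0 0 0 0 0 93" --pt "0 0 0 0 0 0 93" --pt "0 0 0 0 0 -0.4 93" --pt "0 0 0 0 0 -0.8 93" --pt "0 0 0.8 0 0 -0.9 93" --pt "0 0 0.9 0 0 -0.9 93" --pt "0 0 0.82 0 0 0 93" --pt "0 0 0 0.5 -0.3 0 93"

```text
t: 19.8
tool_pos: [0.4797, -0.3556, 0.0635]
orientation: [2.773, 1.469, 0.002]
force: [0.4, 0.3, -0.4]
opening: 0.0928
gripper_force: 0.0
```

move_arm --pt "0 0 0 1 -0.6 0 93" --pt "0 0 0 1 -0.6 0 93" --pt "0 0 0 1 -0.6 0 93" --pt "0 0 0 1 -0.6 0 93" --pt "0 0 0 1 -0.6 0 93" --pt "0 0 0 1 -0.6 0 93" --pt "0 0 0 1 -0.6 0 93" --pt "0 0 0 1 -0.6 0 93" --pt "0 0 0 1 -0.6 0 93" --pt "0 0 0 1 -0.6 0 93"

```text
t: 20.8
tool_pos: [0.4934, -0.0607, 0.0609]
orientation: [-2.771, -1.479, 0.001]
force: [0.5, -0.1, -0.1]
opening: 0.0927
gripper_force: 0.0
```

move_arm --pt "0 0 0 1 -0.6 0 93" --pt "0 0 0 1 -0.6 0 93" --pt "0 0 0 1 -0.6 0 93" --pt "0 0 0 1 -0.6 0 93" --pt "0 0 0 0.59 -0.4 0 93" --pt "0 0 0 0 0 0 93" --pt "0 0 0 0 0 0.4 93" --pt "0 0 0 0 0 0.5 93" --pt "0 0 0 0 0 0 93" --pt "0 0 0 0 0 0 93"

```text
t: 21.8
tool_pos: [0.4997, 0.0706, 0.0378]
orientation: [-2.774, -1.473, 0.003]
force: [-0.2, 0.4, -0.2]
opening: 0.0931
gripper_force: 0.0
```

```bash
python3 - <<'E'
from h import *
need([.5003,.0715,-.0194],56)
c=cam('top');save(c,'top6.png');W=pts(c)
im=cv2.cvtColor(c['frame'],cv2.COLOR_RGB2HSV); m=cv2.inRange(im,(105,130,90),(122,255,255))
for ce,a,l in blob(m):
    print(ce.round(1),a,np.nanpercentile(W[l],[2,50,98],axis=0).round(3).tolist())
    if ce[0]>380:
        for h in(.056,):
            cn=max(cv2.findContours((l&(W[:,:,2]>.047)).astype(np.uint8),0,1)[0],key=cv2.contourArea)[:,0].astype(float)
            print(cv2.minAreaRect(np.array([ray(c,*p,h)[:2]*1000 for p in cn],np.float32)))
E
```

```text
t 21.8 pos [0.4997 0.0706 0.0378] turn [-0.017  0.013 -0.011] shift [4.200e-02 1.000e-03 2.287e+00] open 0.0931 F [-0.2  0.4 -0.2]
[413.7 230.8] 447 [[0.447, -0.397, 0.029], [0.478, -0.367, 0.057], [0.509, -0.336, 0.062]]
((478.6451416015625, -368.35137939453125), (58.18811798095703, 57.269901275634766), 71.50248718261719)
```

Column check: two cartons at (478.6,-368.4) mm by camera against (478.2,-368.7) by the gripper, so they are aligned. Now carton A gets the same treatment.

move_arm --pt "0 0 0 0.04 0 0.5 93" --pt "0 0 0 0 0 0.6 93" --pt "0 0 0 0 0 0.6 93" --pt "0 0 0 0 0 0.4 93" --pt "0 0 0 0 0 0.2 93" --pt "0 0 0 0 0 0 50" --pt "0 0 0 0 0 0 50" --pt "0 0 0 0 0 0 50" --pt "0 0 0 0 0 0 50" --pt "0 0 0 0 0 0 50" --force 6

```text
t: 22.85
tool_pos: [0.5015, 0.0723, -0.0181]
orientation: [2.774, 1.474, 0.001]
force: [-0.4, 0.5, 0.8]
opening: 0.0575
gripper_force: 0.5
```

move_arm --pt "0 0 0 0 0 0 50" --pt "0 0 0 0 0 0 50" --pt "0 0 0 0 0 0 50" --pt "0 0 0 0 0 0 93" --pt "0 0 0 0 0 0 93" --pt "0 0 0 0 0 0 93" --pt "0 0 0 0 0 0 93" --pt "0 0 0 0 0 0 93" --pt "0 0 1 0 0 0 93" --pt "0 0 1 0 0 0 93"

```text
t: 23.85
tool_pos: [0.5012, 0.0722, -0.0187]
orientation: [-2.915, -1.17, 0.0]
force: [-0.3, 1.1, 0.3]
opening: 0.093
gripper_force: 0.0
```

move_arm --pt "0 0 1 0 0 0 93" --pt "0 0 1 0 0 0 93" --pt "0 0 1 0 0 0 93" --pt "0 0 1 0 0 0 93" --pt "0 0 1 0 0 0 93" --pt "0 0 1 0 0 0 93" --pt "0 0 1 0 0 0 93" --pt "0 0 1 0 0 0 93" --pt "0 0 1 0 0 0 93" --pt "0 0 1 0 0 0 93"

```text
t: 24.85
tool_pos: [0.5012, 0.0722, -0.0186]
orientation: [3.11, -0.444, -0.0]
force: [0.9, -0.5, 0.5]
opening: 0.093
gripper_force: 0.0
```

move_arm --pt "0 0 1 0 0 0 93" --pt "0 0 1 0 0 0 93" --pt "0 0 1 0 0 0 93" --pt "0 0 0 0 0 0 50" --pt "0 0 0 0 0 0 50" --pt "0 0 0 0 0 0 50" --pt "0 0 0 0 0 0 50" --pt "0 0 0 0 0 0 50" --pt "0 0 0 0 0 0 50" --pt "0 0 0 0 0 0 50" --force 15

```text
t: 25.85
tool_pos: [0.5011, 0.0721, -0.0186]
orientation: [3.004, -0.918, -0.0]
force: [-0.9, -0.7, 0.0]
opening: 0.0555
gripper_force: 15.0
```

```bash
python3 - <<'E'
from h import *
need([.4782,-.3687,.08],-18.9)
s=read_state();print(s['gripper_force'],s['q'].round(2))
E
```

```text
t 25.85 pos [ 0.5011  0.0721 -0.0186] turn [ 2.000e-03  1.000e-03 -2.517e+00] shift [ 4.844 16.978 -3.946] open 0.0555 F [-0.9 -0.7  0. ]
14.999983012676239 [ 0.04  0.09  1.93 -0.    1.12  2.21]
```

move_arm --pt "0 0 0 0 0 -0.35 50" --pt "0 0 -0.5 0 0 -0.9 50" --pt "0 0 -0.8 0 0 -0.9 50" --pt "0 0 -0.8 0 0 -0.9 50" --pt "0 0 -0.42 0 0 -0.9 50" --pt "0 0 0 0.14 0.5 0 50" --pt "0 0 0 0.28 1 0 50" --pt "0 0 0 0.28 1 0 50" --pt "0 0 0 0.28 1 0 50" --pt "0 0 0 0.28 1 0 50"

```text
t: 26.85
tool_pos: [0.4935, -0.046, 0.0789]
orientation: [3.098, -0.518, -0.002]
force: [0.1, 1.2, -2.1]
opening: 0.0562
gripper_force: 15.0
```

move_arm --pt "0 0 0 0.29 1 0 50" --pt "0 0 0 0.29 1 0 50" --pt "0 0 0 0.29 1 0 50" --pt "0 0 0 0.29 1 0 50" --pt "0 0 0 0.29 1 0 50" --pt "0 0 0 0.29 1 0 50" --pt "0 0 0 0.29 1 0 50" --pt "0 0 0 0.29 1 0 50" --pt "0 0 0 0.29 1 0 50" --pt "0 0 0 0.29 1 0 50"

```text
t: 27.85
tool_pos: [0.4808, -0.3058, 0.0787]
orientation: [-3.098, 0.519, 0.002]
force: [0.7, -0.4, -0.7]
opening: 0.0561
gripper_force: 15.0
```

move_arm --pt "0 0 0 0.28 1 0 50" --pt "0 0 0 0.28 0.9 0 50" --pt "0 0 0 0.12 0.58 0 50" --pt "0 0 0 0 0 0 50" --pt "0 0 0 0 0 0.3 50" --pt "0 0 0 0 0 0.5 50" --pt "0 0 0 0 0 0.4 50" --pt "0 0 0 0 0 0 50" --pt "0 0 0 0 0 0 50" --pt "0 0 0 0 0 0 50"

```text
t: 28.85
tool_pos: [0.4786, -0.3686, 0.0506]
orientation: [3.099, -0.515, 0.001]
force: [-0.7, 0.2, -1.9]
opening: 0.0562
gripper_force: 15.0
```

```bash
python3 - <<'E'
from h import *
need([.4782,-.3687,.0374],-18.9)
E
```

```text
t 28.85 pos [ 0.4786 -0.3686  0.0506] turn [ 0.002 -0.006  0.005] shift [-0.013  0.011  0.526] open 0.0562 F [-0.7  0.2 -1.9]
```

move_arm --pt "0 0 0 0 0 0.2 50" --pt "0 0 0 0 0 0.2 50" --pt "0 0 0 0 0 0.1 50" --pt "0 0 0 0 0 0.03 50" --pt "0 0 0 0 0 0 50" --pt "0 0 0 0 0 0 93" --pt "0 0 0 0 0 0 93" --pt "0 0 0 0 0 0 93" --pt "0 0 0 0 0 0.3 93" --pt "0 0 0 0 0 0.4 93"

```text
t: 29.85
tool_pos: [0.4786, -0.369, 0.0192]
orientation: [3.098, -0.516, 0.002]
force: [0.0, 0.5, 0.1]
opening: 0.0901
gripper_force: 0.0
```

move_arm --pt "0 0 0 0 0 0 50" --pt "0 0 0 0 0 0 50" --pt "0 0 0 0 0 0 50" --pt "0 0 0 0 0 0 50" --pt "0 0 0 0 0 0 50" --pt "0 0 0 0 0 0 50" --pt "0 0 0 0 0 0 50" --pt "0 0 0 0 0 0 93" --pt "0 0 0 0 0 0 93" --pt "0 0 0 0 0 0 93" --force 6

```text
t: 30.85
tool_pos: [0.4781, -0.3685, 0.0193]
orientation: [-3.099, 0.516, 0.0]
force: [0.5, 1.2, -1.0]
opening: 0.0754
gripper_force: 0.0
```

move_arm --pt "0 0 0 0 0 0 93" --pt "0 0 -1 0 0 0 93" --pt "0 0 -1 0 0 0 93" --pt "0 0 -1 0 0 0 93" --pt "0 0 -1 0 0 0 93" --pt "0 0 -1 0 0 0 93" --pt "0 0 -1 0 0 0 93" --pt "0 0 -1 0 0 0 93" --pt "0 0 -1 0 0 0 93" --pt "0 0 -1 0 0 0 93"

```text
t: 31.85
tool_pos: [0.4782, -0.3686, 0.0193]
orientation: [-2.993, -0.954, 0.0]
force: [0.1, -0.5, -0.4]
opening: 0.093
gripper_force: 0.0
```

move_arm --pt "0 0 -1 0 0 0 93" --pt "0 0 -1 0 0 0 93" --pt "0 0 -1 0 0 0 93" --pt "0 0 -1 0 0 0 93" --pt "0 0 -1 0 0 0 93" --pt "0 0 -1 0 0 0 93" --pt "0 0 0 0 0 0 50" --pt "0 0 0 0 0 0 50" --pt "0 0 0 0 0 0 50" --pt "0 0 0 0 0 0 50"

```text
t: 32.85
tool_pos: [0.4782, -0.3686, 0.0194]
orientation: [2.557, 1.825, -0.0]
force: [-0.2, -0.8, -0.3]
opening: 0.0658
gripper_force: 0.0
```

move_arm --pt "0 0 0 0 0 0 50" --pt "0 0 0 0 0 0 50" --pt "0 0 0 0 0 0 50" --pt "0 0 0 0 0 0 93" --pt "0 0 0 0 0 0 93" --pt "0 0 0 0 0 0 93" --pt "0 0 0 0 0 0 93" --pt "0 0 0 0 0 -0.4 93" --pt "0 0 0 0 0 -0.9 93" --pt "0 0 0 0 0 -1 93"

```text
t: 33.85
tool_pos: [0.4777, -0.3681, 0.0773]
orientation: [-2.555, -1.826, 0.001]
force: [0.1, -0.7, 0.4]
opening: 0.0929
gripper_force: 0.0
```

```bash
python3 - <<'E'
from h import *
need([.6,.3,.1],71)
# bearing: refit from first pictures: circle on top plane .065
for n in('top','scene'):
    c=dict(np.load(n+'0.npz')); W=pts(c); im=cv2.cvtColor(c['frame'],cv2.COLOR_RGB2HSV)
    m=((im[:,:,1]<75)&(W[:,:,2]>.054)&(W[:,:,2]<.078)&(np.hypot(W[:,:,0]-.602,W[:,:,1]-.302)<.045)).astype(np.uint8)
    cn=max(cv2.findContours(m,0,1)[0],key=cv2.contourArea)[:,0].astype(float)
    q=np.array([ray(c,*p,.065)[:2]*1000 for p in cn],np.float32); print(n,cv2.fitEllipse(q),cv2.minEnclosingCircle(q))
E
```

```text
t 33.85 pos [ 0.4777 -0.3681  0.0773] turn [-0.015 -0.007  0.018] shift [26.861 -4.073 -0.907] open 0.0929 F [ 0.1 -0.7  0.4]
top ((602.0465087890625, 302.9529113769531), (48.57649612426758, 50.49929428100586), 121.72337341308594) ((601.6305541992188, 302.884765625), 26.31829833984375)
scene ((606.4898681640625, 307.7041931152344), (49.54393005371094, 55.02973175048828), 112.56150817871094) ((606.6166381835938, 309.0100402832031), 28.804702758789062)
```

move_arm --pt "0 0 0 0.5 -0.1 0 93" --pt "0 0 0 1 -0.14 0 93" --pt "0 0 0 1 -0.14 0 93" --pt "0 0 0 1 -0.14 0 93" --pt "0 0 0 1 -0.14 0 93" --pt "0 0 0 1 -0.14 0 93" --pt "0 0 0 1 -0.14 0 93" --pt "0 0 0 1 -0.14 0 93" --pt "0 0 0 1 -0.14 0 93" --pt "0 0 0 1 -0.14 0 93"

```text
t: 34.85
tool_pos: [0.5228, -0.1313, 0.0767]
orientation: [-2.556, -1.827, 0.0]
force: [0.7, -0.4, 0.5]
opening: 0.0928
gripper_force: 0.0
```

move_arm --pt "0 0 0 1 -0.14 0 93" --pt "0 0 0 1 -0.14 0 93" --pt "0 0 0 1 -0.14 0 93" --pt "0 0 0 1 -0.14 0 93" --pt "0 0 0 1 -0.14 0 93" --pt "0 0 0 1 -0.14 0 93" --pt "0 0 0 1 -0.14 0 93" --pt "0 0 0 1 -0.14 0 93" --pt "0 0 0 1 -0.14 0 93" --pt "0 0 0 1 -0.14 0 93"

```text
t: 35.85
tool_pos: [0.5703, 0.1165, 0.0766]
orientation: [-2.555, -1.827, 0.0]
force: [0.1, 0.5, 0.2]
opening: 0.093
gripper_force: 0.0
```

move_arm --pt "0 0 0 1 -0.14 0 93" --pt "0 0 0 1 -0.14 0 93" --pt "0 0 0 1 -0.14 0 93" --pt "0 0 0 1 -0.14 0 93" --pt "0 0 0 1 -0.14 0 93" --pt "0 0 0 1 -0.2 0 93" --pt "0 0 0 1 -0.27 0 93" --pt "0 0 0 0.5 -0.2 0 93" --pt "0 0 0 0 0 0 93" --pt "0 0 0 0 0 0 93"

```text
t: 36.85
tool_pos: [0.5987, 0.3029, 0.0766]
orientation: [2.555, 1.827, -0.001]
force: [-0.3, -0.9, 0.1]
opening: 0.0931
gripper_force: 0.0
```

```bash
python3 - <<'E'
from h import *
need([.604,.304,.0115],71.1)
for n in('top','scene'):
    c=cam(n);save(c,n+'7.png');np.savez(n+'7.npz',**c);W=pts(c)
    im=cv2.cvtColor(c['frame'],cv2.COLOR_RGB2HSV); m=cv2.inRange(im,(105,130,90),(122,255,255))
    for ce,a,l in blob(m):
        print(n,ce.round(1),a,np.nanpercentile(W[l],[2,50,98],axis=0).round(3).tolist())
        cn=max(cv2.findContours((l&(W[:,:,2]>.073)).astype(np.uint8),0,1)[0],key=cv2.contourArea)[:,0].astype(float)
        print(cv2.minAreaRect(np.array([ray(c,*p,.082)[:2]*1000 for p in cn],np.float32)))
    if n=='scene':
        a=cv2.resize(c['frame'][95:155,130:210],(400,300),interpolation=2);b=cv2.resize(c['frame'][180:285,285:425],(400,300),interpolation=2)
        cv2.imwrite('pics/s7.png',np.hstack([a,b])[:,:,::-1])
E
```

```text
t 36.85 pos [0.5987 0.3029 0.0766] turn [-0.003  0.008  0.006] shift [0.108 0.187 2.603] open 0.0931 F [-0.3 -0.9  0.1]
top [416.3 230. ] 460 [[0.448, -0.394, 0.031], [0.477, -0.364, 0.083], [0.51, -0.335, 0.088]]
((479.1290283203125, -366.9908142089844), (58.15496826171875, 57.404659271240234), 71.20634460449219)
scene [172.7 118.4] 225 [[0.455, -0.39, 0.013], [0.484, -0.351, 0.079], [0.514, -0.332, 0.083]]
((483.9613342285156, -358.9934387207031), (59.149620056152344, 53.87956237792969), 69.52571105957031)
```

View pics/s7.png

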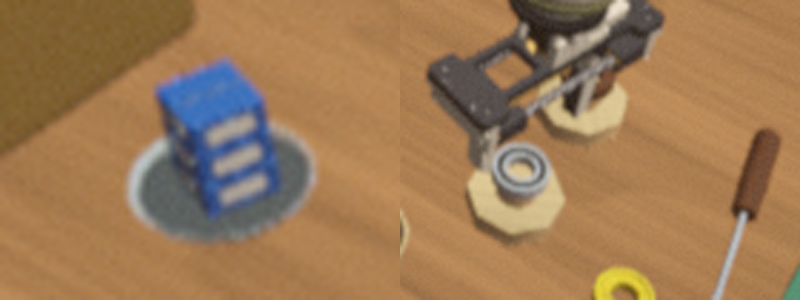

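The left half shows a straight three-carton column. The right half shows the fingers above and slightly behind the bearing (522,170), so I check their position against depth before going down.

```bash
python3 - <<'E'
from h import *
c=dict(np.load('scene7.npz'));W=pts(c);s=read_state();R0=R.from_rotvec(s['orientation'])
def proj(p):
    q=c['R']@np.array(p)+c['t']; return np.round((c['fx']*q[0]/q[2]+c['cx'],c['fy']*q[1]/q[2]+c['cy']),1)
for y in(.0465,.062,-.0465,-.062): 
    p=proj(s['tool_pos']+R0.apply([0,y,-.028])); print(y,p,'crop',(p-[285,180])*2.857+[400,0])
# finger depth pts, in tool frame
P=R0.inv().apply((W.reshape(-1,3)-s['tool_pos'])); f=c['frame'].reshape(-1,3).astype(int)
k=(P[:,2]>-.08)&(P[:,2]<-.03)&(abs(P[:,0])<.03)&(abs(P[:,1])<.08)
for sg in(1,-1):
    q=P[k&(P[:,1]*sg>0.03)]; print(len(q),np.percentile(q,[5,50,95],axis=0).round(4).tolist())
im=cv2.cvtColor(c['frame'],cv2.COLOR_RGB2HSV)
m=((im[:,:,1]<75)&(W[:,:,2]>.054)&(W[:,:,2]<.078)&(np.hypot(W[:,:,0]-.606,W[:,:,1]-.306)<.04))
w=W[m&(W[:,:,2]>.059)];print(len(w),np.median(w,0))
E
```

```text
0.0465 [313.9 236.2] crop [482.5673 160.5634]
0.062 [308.9 239.3] crop [468.2823 169.4201]
-0.0465 [342.4 218.6] crop [563.9918 110.2802]
-0.062 [347.  215.8] crop [577.134  102.2806]
64 [[-0.0033, 0.0504, -0.0659], [0.0094, 0.0613, -0.0506], [0.0128, 0.0633, -0.035]]
97 [[-0.0031, -0.0586, -0.0772], [0.0096, -0.048, -0.052], [0.0123, -0.0458, -0.032]]
234 [0.604954   0.307171   0.06328068]
```

move_arm --pt "0 0 0 0.1 0.18 0.3 93" --pt "0 0 0 0 0 0.6 93" --pt "0 0 0 0 0 0.6 93" --pt "0 0 0 0 0 0.5 93" --pt "0 0 0 0 0 0.4 93" --pt "0 0 0 0 0 0.2 93" --pt "0 0 0 0 0 0 48" --pt "0 0 0 0 0 0 48" --pt "0 0 0 0 0 0 48" --pt "0 0 0 0 0 0 48" --force 4

```text
t: 37.95
tool_pos: [0.6049, 0.3047, 0.0129]
orientation: [2.556, 1.826, 0.002]
force: [-0.2, -0.1, 0.0]
opening: 0.0655
gripper_force: 0.0
```

move_arm --pt "0 0 0 0 0 0 48" --pt "0 0 0 0 0 0 48" --pt "0 0 0 0 0 0 48" --pt "0 0 0 0 0 0 48" --pt "0 0 0 0 0 0 48" --pt "0 0 0 0 0 0 48" --pt "0 0 0 0 0 0 48" --pt "0 0 0 0 0 0 48" --pt "0 0 0 0 0 0 48" --pt "0 0 0 0 0 0 48"

```text
t: 38.95
tool_pos: [0.6043, 0.3045, 0.0123]
orientation: [-2.556, -1.827, -0.001]
force: [-2.9, 0.2, 5.6]
opening: 0.0517
gripper_force: 4.0
```

```bash
python3 - <<'E'
from h import *
need([.604,.304,.0115],71.1); print(read_state()['gripper_force'])
E
```

```text
t 38.95 pos [0.6043 0.3045 0.0123] turn [ 0.001 -0.003  0.001] shift [-0.024 -0.004  0.03 ] open 0.0517 F [-2.9  0.2  5.6]
4.000150747597218
```

move_arm --pt "0 0 0 0 0 0 80" --pt "0 0 0 0 0 0 80" --pt "0 0 0 0 0 0 80" --pt "0 0 1 0 0 0 80" --pt "0 0 1 0 0 0 80" --pt "0 0 1 0 0 0 80" --pt "0 0 1 0 0 0 80" --pt "0 0 1 0 0 0 80" --pt "0 0 1 0 0 0 80" --pt "0 0 1 0 0 0 80"

```text
t: 39.95
tool_pos: [0.6041, 0.3042, 0.0115]
orientation: [3.042, 0.783, -0.0]
force: [-0.1, -0.3, 0.1]
opening: 0.0803
gripper_force: 0.0
```

move_arm --pt "0 0 1 0 0 0 80" --pt "0 0 1 0 0 0 80" --pt "0 0 1 0 0 0 80" --pt "0 0 1 0 0 0 80" --pt "0 0 1 0 0 0 80" --pt "0 0 1 0 0 0 80" --pt "0 0 1 0 0 0 80" --pt "0 0 1 0 0 0 80" --pt "0 0 0 0 0 0 48" --pt "0 0 0 0 0 0 48"

```text
t: 40.95
tool_pos: [0.6041, 0.3043, 0.0117]
orientation: [3.1, -0.511, -0.0]
force: [0.7, 0.4, -0.6]
opening: 0.0683
gripper_force: 0.0
```

move_arm --pt "0 0 0 0 0 0 48" --pt "0 0 0 0 0 0 48" --pt "0 0 0 0 0 0 48" --pt "0 0 0 0 0 0 48" --pt "0 0 0 0 0 0 48" --pt "0 0 0 0 0 0 48" --pt "0 0 0 0 0 0 48" --pt "0 0 0 0 0 0 48" --pt "0 0 0 0 0 0 48" --pt "0 0 0 0 0 0 48"

```text
t: 41.95
tool_pos: [0.6042, 0.3044, 0.0119]
orientation: [-3.099, 0.516, 0.0]
force: [0.5, 0.0, -1.2]
opening: 0.0517
gripper_force: 4.0
```

```bash
python3 - <<'E'
from h import *
need([.604,.304,.0115],-18.9); s=read_state();print(s['gripper_force'],s['q'].round(2))
E
```

```text
t 41.95 pos [0.6042 0.3044 0.0119] turn [-0.     0.     0.001] shift [-0.002  0.016  0.015] open 0.0517 F [ 0.5  0.  -1.2]
4.000033289194107 [0.39 0.47 1.41 0.   1.26 2.29]
```

The bearing is pinched at 51.7 mm and centred on both axes. I compute the lift, tilt and hold pose.

```bash
cat >> h.py <<'E'
def hold(yaw=6.7,lens=(.674,-.0595,.130),back=0.0,off=.0456):
    a=np.radians(yaw); d=np.array([-.5*np.cos(a),-.5*np.sin(a),np.sqrt(.75)])
    R0=R.from_rotvec(read_state()['orientation']); z0=R0.as_matrix()[:,2]; z1=-d
    ax=np.cross(z0,z1); sn=np.linalg.norm(ax); rv=ax/max(sn,1e-9)*np.arcsin(min(sn,1))
    Rt=R.from_rotvec(rv)*R0
    G=np.array(lens)+(.08+back)*d; need(G-off*d,Rt=Rt); print('G',G.round(4))
E
python3 -c "
from h import *
hold(back=.05)
# foot yaw from its long edges
"
```

```text
t 41.95 pos [0.6042 0.3044 0.0119] turn [2.16 4.51 0.  ] shift [ 9.357 11.908 -6.93 ] open 0.0517 F [ 0.5  0.  -1.2]
G [ 0.6094 -0.0671  0.2426]
```

move_arm --pt "0 0 0 0 0 0 48" --pt "0 0 0 0 0 0 48" --pt "0 0 0 0 0 -0.3 48" --pt "0 0 0 0 0 -0.7 48" --pt "0 0 0 0 0 -1 48" --pt "0 0 0 0 0 -1 48" --pt "0 0 0 0 0 -1 48" --pt "0 0 0 0 0 -1 48" --pt "0 0 0 0 0 -1 48" --pt "0 0 0 0 0 -1 48" --force 30

```text
t: 42.95
tool_pos: [0.6044, 0.3045, 0.1901]
orientation: [-3.098, 0.515, -0.003]
force: [-0.1, -0.8, -2.8]
opening: 0.051
gripper_force: 30.0
```

```bash
python3 -c "
from h import *
hold(back=.05);s=read_state();print(s['gripper_force'],s['q'].round(2))
"
```

```text
t 42.95 pos [0.6044 0.3045 0.1901] turn [2.147 4.494 0.   ] shift [ 6.136 13.455 -0.761] open 0.051 F [-0.1 -0.8 -2.8]
G [ 0.6094 -0.0671  0.2426]
29.999766647815704 [0.39 0.34 1.25 0.   1.55 2.29]
```

move_arm --pt "0.36 0.75 0 0 0 0 48" --pt "0.36 0.75 0 0 0 0 48" --pt "0.36 0.75 0 0 0 0 48" --pt "0.36 0.75 0 0 0 0 48" --pt "0.36 0.75 0 0 0 0 48" --pt "0.35 0.74 0 0 0 0 48" --pt "0 0 0 0.2 0.5 0 48" --pt "0 0 0 0.44 0.95 0 48" --pt "0 0 0 0.44 0.95 0 48" --pt "0 0 0 0.44 0.95 0 48"

```text
t: 43.95
tool_pos: [0.6134, 0.2124, 0.1881]
orientation: [-2.863, 0.476, -0.746]
force: [0.4, -0.2, -0.0]
opening: 0.0517
gripper_force: 30.0
```

move_arm --pt "0 0 0 0.44 0.95 -0.1 48" --pt "0 0 0 0.44 0.95 -0.1 48" --pt "0 0 0 0.44 0.95 -0.1 48" --pt "0 0 0 0.44 0.95 -0.1 48" --pt "0 0 0 0.44 0.95 -0.1 48" --pt "0 0 0 0.44 0.95 -0.1 48" --pt "0 0 0 0.44 0.95 -0.1 48" --pt "0 0 0 0.44 0.95 0 48" --pt "0 0 0 0.3 0.8 0 48" --pt "0 0 0 0 0 0 48"

```text
t: 44.95
tool_pos: [0.6279, -0.0202, 0.2008]
orientation: [-2.865, 0.48, -0.748]
force: [0.6, -0.0, -1.6]
opening: 0.0512
gripper_force: 30.0
```

```bash
python3 - <<'E'
from h import *
hold(back=.05); s=read_state();R0=R.from_rotvec(s['orientation']);print(s['gripper_force'],s['q'].round(2))
for n in('scene','top'):
    c=cam(n);W=pts(c);save(c,n+'8.png');np.savez(n+'8.npz',**c)
    P=R0.inv().apply(W.reshape(-1,3)-s['tool_pos'])
    # points near expected bearing, in tool frame
    k=(abs(P[:,0])<.04)&(abs(P[:,1])<.05)&(P[:,2]>-.075)&(P[:,2]<0)
    q=P[k]; print(n,len(q),np.percentile(q,[2,10,50,90,98],axis=0).round(4).tolist())
c=dict(np.load('scene8.npz')); q=c['R']@(s['tool_pos']+R0.apply([0,0,-.0456]))+c['t']; u,v=c['fx']*q[0]/q[2]+c['cx'],c['fy']*q[1]/q[2]+c['cy']; print('exp px',u,v)
u,v=int(u),int(v); a=c['frame'][v-45:v+45,u-60:u+60]; cv2.imwrite('pics/s8.png',cv2.resize(a,(800,600),interpolation=2)[:,:,::-1])
E
```

```text
t 44.95 pos [ 0.6279 -0.0202  0.2008] turn [ 0.022 -0.005 -0.   ] shift [ 0.78   1.594 -0.099] open 0.0512 F [ 0.6 -0.  -1.6]
G [ 0.6094 -0.0671  0.2426]
29.999454617500305 [-0.22 -0.33  2.    0.2   0.98  1.61]
scene 395 [[-0.0102, -0.0446, -0.0736], [-0.0059, -0.0432, -0.0693], [0.0076, -0.0188, -0.0511], [0.0203, 0.0275, -0.0379], [0.0253, 0.0369, -0.0287]]
top 75 [[0.0041, -0.0415, -0.0692], [0.0068, -0.0097, -0.0589], [0.0206, 0.0042, -0.0534], [0.0264, 0.0241, -0.0454], [0.0271, 0.0345, -0.0418]]
exp px 221.22005652692397 135.8035120967108
```

View pics/s8.png

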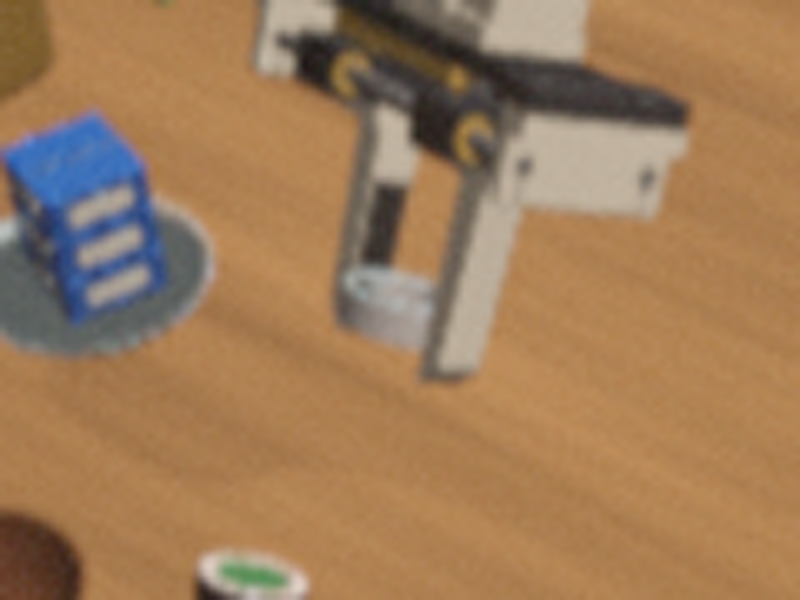

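The bearing sits at (395,310) against the expected (400,300), with the lens at (250,575). That means the pose model holds when tilted. I check the bearing from depth in the tool frame and recheck the foot's yaw numerically.

```bash
python3 - <<'E'
from h import *
from scipy.optimize import least_squares
s=read_state();R0=R.from_rotvec(s['orientation'])
for n in('scene','top'):
    c=dict(np.load(n+'8.npz'));W=pts(c);P=R0.inv().apply(W.reshape(-1,3)-s['tool_pos'])
    k=(np.hypot(P[:,0],P[:,1])<.032)&(abs(P[:,1])<.02)&(P[:,2]>-.051)&(P[:,2]<-.037)&(P[:,0]>.005); q=P[k]
    if len(q)>8: print(n,'rim',len(q),'mean r err mm',np.median((np.hypot(q[:,0],q[:,1])-.026)*1e3).round(2),'z rng',np.percentile(q[:,2],[5,95]).round(4))
    k=(np.hypot(P[:,0],P[:,1])<.025)&(abs(P[:,1])<.02)&(P[:,2]>-.060)&(P[:,2]<-.048); q=P[k]
    if len(q)>8: print(n,'face',len(q),np.median(q,0).round(4))
    c0=dict(np.load(n+'0.npz'));W=pts(c0);im=cv2.cvtColor(c0['frame'],cv2.COLOR_RGB2HSV)
    near=(np.hypot(W[:,:,0]-.71,W[:,:,1]+.055)<.085)&(abs(W[:,:,2])<.03)
    m=(near&~((im[:,:,0]<22)&(im[:,:,1]>90))).astype(np.uint8)
    cn=max(cv2.findContours(m,0,1)[0],key=cv2.contourArea); hull=cv2.convexHull(cn)[:,0].astype(float)
    q=np.array([ray(c0,*p,.01)[:2]*1000 for p in hull],np.float32); print(n,'foot',cv2.minAreaRect(q))
    print(cv2.approxPolyDP(q[:,None],8,True)[:,0].round(1).tolist())
hold()
E
```

```text
scene rim 61 mean r err mm -0.45 z rng [-0.0507 -0.038 ]
scene face 47 [ 0.0094  0.0077 -0.0513]
scene foot ((713.4273681640625, -51.568641662597656), (100.48722076416016, 92.53729248046875), 6.673645973205566)
[[665.0, -59.70000076293945], [667.0999755859375, -11.5], [757.2000122070312, -3.700000047683716], [761.5, -91.9000015258789], [706.2999877929688, -97.30000305175781]]
top rim 11 mean r err mm 1.89 z rng [-0.0499 -0.0405]
top face 27 [ 0.02    0.006  -0.0541]
top foot ((713.6864013671875, -53.85561752319336), (98.65312957763672, 88.94341278076172), 6.670269012451172)
[[765.4000244140625, -89.4000015258789], [671.9000244140625, -100.69999694824219], [663.0999755859375, -17.100000381469727], [756.0, -7.5]]
t 45.05 pos [ 0.6277 -0.0181  0.2002] turn [0.011 0.006 0.   ] shift [0.825 1.67  1.88 ] open 0.0515 F [ 0.5 -0.5 -0.7]
G [ 0.6343 -0.0642  0.1993]
```

move_arm --pt "0 0 0 0.2 0.4 0 48" --pt "0 0 0 0.3 0.6 0 48" --pt "0 0 0 0.2 0.4 0 48" --pt "0 0 0 0.1 0.22 0 48" --pt "0 0 0 0 0 0.4 48" --pt "0 0 0 0 0 0.6 48" --pt "0 0 0 0 0 0.5 48" --pt "0 0 0 0 0 0.25 48" --pt "0 0 0 0 0 0.1 48" --pt "0 0 0 0 0 0 48"

```text
t: 46.05
tool_pos: [0.6561, -0.0594, 0.1585]
orientation: [-2.865, 0.476, -0.743]
force: [-0.1, -0.1, -1.3]
opening: 0.0511
gripper_force: 30.0
```

move_arm --pt "0 0 0 0 0 0 48" --pt "0 0 0 0 0 0 48" --pt "0 0 0 0 0 0 48" --pt "0 0 0 0 0 0 48" --pt "0 0 0 0 0 0 48" --pt "0 0 0 0 0 0 48" --pt "0 0 0 0 0 0 48" --pt "0 0 0 0 0 0 48" --pt "0 0 0 0 0 0 48" --pt "0 0 0 0 0 0 48"

```text
t: 47.05
tool_pos: [0.6561, -0.0598, 0.159]
orientation: [-2.865, 0.477, -0.744]
force: [-0.1, -0.3, -1.1]
opening: 0.0515
gripper_force: 30.0
```

```bash
python3 - <<'E'
from h import *
hold(yaw=6.67,lens=(.674,-.0584,.130)); print(read_state()['gripper_force'])
E
```

```text
t 47.05 pos [ 0.6561 -0.0598  0.159 ] turn [0.007 0.021 0.   ] shift [ 0.049  0.008 -0.014] open 0.0515 F [-0.1 -0.3 -1.1]
G [ 0.6343 -0.063   0.1993]
29.999821186065674
```

Only 1.2 mm is left. I make that small trim, then check everything from the pictures before handing in.

move_arm --pt "0 0.02 0 0.05 0 -0.01 48" --pt "0 0 0 0 0 0 48" --pt "0 0 0 0 0 0 48" --pt "0 0 0 0 0 0 48" --pt "0 0 0 0 0 0 48" --pt "0 0 0 0 0 0 48" --pt "0 0 0 0 0 0 48" --pt "0 0 0 0 0 0 48" --pt "0 0 0 0 0 0 48" --pt "0 0 0 0 0 0 48"

```text
t: 48.05
tool_pos: [0.657, -0.0602, 0.1597]
orientation: [-2.864, 0.477, -0.747]
force: [-0.1, -0.5, -1.6]
opening: 0.0516
gripper_force: 30.0
```

```bash
python3 - <<'E'
from h import *
hold(yaw=6.67,lens=(.674,-.0584,.130)); s=read_state();R0=R.from_rotvec(s['orientation'])
for n in('scene','top'):
    c=cam(n);W=pts(c);P=R0.inv().apply(W.reshape(-1,3)-s['tool_pos'])
    k=(np.hypot(P[:,0],P[:,1])<.032)&(abs(P[:,1])<.02)&(P[:,2]>-.051)&(P[:,2]<-.037)&(P[:,0]>.005); q=P[k]
    if len(q): print(n,'rim r err',np.median((np.hypot(q[:,0],q[:,1])-.026)*1e3).round(2))
    im=cv2.cvtColor(c['frame'],cv2.COLOR_RGB2HSV)
    for ce,a,l in blob(cv2.inRange(im,(40,60,50),(90,255,255)),8):
        w=np.nanmedian(W[l],0)
        if np.hypot(w[0]-.674,w[1]+.06)<.04: print(n,'lens now',ce.round(1),a,'(scene before 198.6,176.0)')
    for ce,a,l in blob(cv2.inRange(im,(105,130,90),(122,255,255))): print(n,'blue',ce.round(1),a,np.nanpercentile(W[l][:,2],95).round(3))
E
```

```text
t 48.05 pos [ 0.657  -0.0602  0.1597] turn [ 0.008  0.001 -0.   ] shift [-0.     0.007 -0.005] open 0.0516 F [-0.1 -0.5 -1.6]
G [ 0.6343 -0.063   0.1993]
scene rim r err -0.7
scene lens now [198.5 176. ] 22 (scene before 198.6,176.0)
scene blue [172.8 118.3] 233 0.082
top rim r err 1.62
top lens now [299.4 159.9] 16 (scene before 198.6,176.0)
top blue [417.1 229.9] 439 0.087
```

```bash
python3 -c "
from plant import close_job
print(close_job())"
```

```text
the job is handed in; nothing more can be done
None
```

Handed in at about 48 s: the three cartons stand in one straight column on the tray, and the steel bearing is held still about 80 mm from the lens glass, on its axis and square to it by my measurements; the result of the judging was not shown.

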